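# Find the socket that fits the rail clamp nut and nip it up

### The job

Find which of the sockets on the plywood board fits the hex nut of the bench rail clamp, trying them on the nut, and with the one that fits, pushed fully down over the nut to the plate, tighten the nut by about 30 degrees clockwise seen from above. Finish while still gripping that socket, seated on the nut: do not let go of it; the other sockets must be standing upright on the board again. Do not touch the nut with the fingers, and leave everything else on the bench where it is.

Things in the scene. Friction and masses are not known exactly. Their poses are not given: they have to be found in the camera images.
- socket_a: large steel hex socket standing bore down on the board: dark hex skirt 58 mm across flats, 36 mm tall; on it a bright hex neck to grip, 30 mm across flats, 34 mm tall (70 mm in all). Bore: hexagon, 28 mm deep, open below. Origin: centre of underside, z up; flats of skirt, neck and bore face its x axis and every 60 degrees on. 0.3 to 0.6 kg. It or socket_b fits the nut: unmarked, to be tried
- socket_b: second large hex socket, in its sizes, origin and axes the same as socket_a from outside. Of these two, one has a bore 38.4 mm across flats and fits the nut; the other has a 32 mm bore and stops on top of the nut, about 15 mm short of the plate. Nothing outside shows which: try them
- socket_c: a plainly smaller socket on the same board: skirt 40 mm across flats, 36 mm tall, neck 24 mm across flats, 34 mm tall, bore 24 mm: too small for the nut. Origin at the centre of its underside
- board: fixed plywood board, 160 mm (its x) by 320 mm (its y), 16 mm thick, on which the sockets stand in a row along its y, 25 mm beyond its centre line (+x) and 100 mm apart. Origin at the centre of its underside; its top is 16 mm above
- clamp: fixed rail clamp on the bench: a steel plate 150 mm (its x) by 110 mm (its y), 12 mm thick, with the nut in its middle and, along y 63 mm towards +x, a yellow rail of 30 mm diameter and 220 mm length whose top, with its saddle, is 45 mm above the bench. Origin at the centre of the plate's underside, z up
- nut_seat (a point): point on the nut's axis, on the upper face of the clamp plate, where the socket's underside rests when seated; axes as the clamp's. Round it sits the plain steel hex nut: 36 mm across flats (41.6 over corners), 20 mm tall with a bevelled top, the stud end 4 mm higher; at the start its flats face the clamp's x axis and every 60 degrees on
- nut (a joint): turning of the nut on its upright stud, rad, 0 at the start, growing clockwise seen from above (tightening). Stiff: takes about 0.35 N m and stays where it is left. The fitting socket has about 1.2 mm of play on each side of the nut, which follows after up to about 10 degrees of lost turn
- washer: bystander: flat steel washer, 44 mm across, 4 mm thick, lying on the board in front of the sockets; origin at the centre of its underside
- bolt: bystander: small steel hex bolt, 58 mm long, lying on the board in front of the sockets; origin about mid-length
- wrench: bystander: open wrench, 170 mm long, lying on the bench between the robot and the clamp
- dibber: bystander: turned wooden dibber, 145 mm long, 34 mm thick, lying on the bench between the robot and the board; origin at its pointed end
- pot: bystander: empty terracotta pot, 84 mm across, 75 mm tall, standing beyond the clamp and board; origin at the centre of its underside
- spool: bystander: twine-coloured spool with wooden ends, 60 mm across, 60 mm tall, standing beyond the clamp; origin at the centre of its underside
- jar: bystander: white plastic jar, 60 mm across, 90 mm tall, standing beyond the board; origin at the centre of its underside
Mind the look-alikes: they are no part of the job. What is shaped like the socket_a but red is not meant.

How it is judged:
By the outcome, as a careful person would: the job done as asked, in the order asked, and still so for the second after the job is handed in, while the arm keeps its last pose, push and grip.
It also fails if it takes over 61 s, if anything falls off the work surface, if the arm or the gripper's body presses on something with over 40 N, if the wrist force passes 120 N, or if a joint passes its speed limit or range.

### The arm

A 7-joint arm with a two-finger parallel gripper is mounted at the origin on the work surface. World frame = base frame: x ahead of the robot, y to its left, z up, the work surface at z = 0. Lengths are in m, angles in degrees, forces in N, time in s.
With the tool pointing down it reaches from about 0.425 to 0.875 m from the base axis. Payload 9.9 kg.
Tool frame: the origin (TCP) lies midway between the tips of the shut fingers; the grasp point (between the pads) lies 19 mm behind it; z points along the fingers, y is the line along which they close (so a half turn about z gives the same grasp; the last joint's range is limited). The gripper opens to 85 mm and grips with 20 to 120 N. Pads are 22 mm wide; open, the fingers measure 114 mm over their backs; the gripper's body (76 mm by 85 mm) begins 54 mm behind the grasp point. The pads swing forward as they close: fully open they stand 13 mm farther back than shut.
Start: joints at [59.198, 32.985, 1.427, 82.34, -0.859, 64.687, -3.237], TCP at [0.296, -0.607, 0.231] pointing down, gripper open.
Joint ranges: [-157.87, 157.87], [-19.46, 123.44], [-87.15, 90], [11.01, 140.99], [-62.26, 242.26], [9.8, 113.94], [-161.44, 161.44]. Speed limits (degrees/s): [127.2, 127.2, 172.46, 172.46, 180, 180, 180].

### API

Orientations are given as a 3x3 rotation matrix whose columns are the frame's x, y, z axes.
In Python, from bench import robot gives the robot as it stands.
- The arm moves only by the tool move_arm, never from a script. Its argument "plan" is a list of rows, each an object with "linear": the shift along the tool's x, y, z each as a share of 40 cm, from -1 to 1, a list of three; "rotation": the turn, a rotation vector about the tool's x, y, z each as a share of 4 degrees, from -1 to 1, a list of three. In form: [{"linear": [dx, dy, dz], "rotation": [ax, ay, az]}, ...]. A call has 1 to 8 rows; each row shifts and turns the commanded pose from where the row before left it, along the tool's axes as they then stand; what a row does not reach is not made up. A row lasts 1/12 s, in which the tool goes at most 41.7 mm and 7.16 degrees, less where a joint would pass 70% of its speed; a pose out of reach is approached as far as the arm can. A call with a number of a shift or a turn outside -1 to 1 is refused whole. A call with a gripper value outside its range is refused whole. "claw" is the opening, from -1 (shut) to 1 (fully open), set as the call begins (left out, the last holds). The fingers move at their own pace and stop on an object; "grip_force" is the grip in N (left out, the last holds). Time passes only in rows, so rows that do not move let the fingers close. It gives the time, the measured TCP pose, the force, the opening and the grip force at its end, in the units of the state.
- robot.observe(): the state, without advancing time (a new reading comes with each control period).
- robot.grab_frame(name): name is "side" or "top"; returns the picture (420x560x3 uint8, red, green, blue); there is no depth.
- robot.get_calibration(name): a dict with "intrinsics" (3x3 intrinsics, pixels), "extrinsics" (4x4, takes a point from camera to world coordinates). Camera axes: x right, y down, z forward; pixel columns grow to the right and rows downward; lengths in m; the calibration is good to about 2 mm. A picture is of the moment at which its call begins. get_calibration takes no time and is no camera call.
- robot.finish_job(): hands the job in; it is judged then, once.
Trained networks look in the newest picture that a camera, given by its name, has taken for a name from the list of things; names that differ only in an ending like _2 or _b are one class to them, and where a whole thing is asked for, a point or a joint stands for the part that bears it (a point fixed in the world has none). Each returns a list of dicts, best first, with "p" (0 to 1); they miss things now and then, are a little off and sometimes report something else, mostly with a low value. They report only what shows in the picture. A call takes as long as a camera call. They do not tell look-alikes from the thing itself.
- robot.trace(camera, query): "mask" (420x560 bool, what is visible of it) and "box" ([centre column, centre row, width, height] in pixels, round what is visible of it).
- robot.place_of(camera, query): "uv" ([column, row] in pixels: a listed point, or the origin of a listed thing).
The state is a dict: "t": time; "joints": joint angles; "dq": joint speeds; "joint_torque": joint torques, N m; "tool_pos": TCP position; "tool_rot": TCP orientation; "ft_force": force on the tool from outside, world axes, zero at the start; "wrist_torque": the same for the moment, N m; "opening": opening from 0.0 (shut) to 1.0 (fully open); "gripper_force": force on a finger pad.
Only numpy, scipy, OpenCV 4.12 (cv2) and the standard library are available. Lean on these libraries where they do the work, as an engineer would, in place of code of your own. Each camera call takes 0.05 s, during which the arm holds its last target. There are 200 camera calls.

## Working session

There is one attempt and no reset: what is moved stays moved. The work goes in short steps, Python scripts to look and compute and a tool call to move; the robot and the scene stay as the last step left them, time stands still between calls to the robot, and variables do not carry over. Pictures are saved under pics/ and viewed, at most 10 in all, crops included, and the job is handed in when it is done.

Besides the shell and the picture viewer there is one more tool, called after "Emit:" as a command line: name --argument value ..., lists and objects as JSON in quotes. move_arm: Moves the arm, as the interface text tells. Its arguments: {"type":"object","properties":{"plan":{"type":"array","items":{"type":"object","properties":{"linear":{"type":"array","items":{"type":"number"}},"rotation":{"type":"array","items":{"type":"number"}}}}},"claw":{"type":"number"},"grip_force":{"type":"number"}},"required":["plan"]}

```bash
mkdir -p pics; ls; cat > h.py <<'E'
import numpy as np, cv2
from bench import robot
def cal(n):
    c=robot.get_calibration(n); return np.array(c["intrinsics"]),np.array(c["extrinsics"])
def ray(n,uv):
    K,E=cal(n); d=E[:3,:3]@np.linalg.solve(K,[uv[0],uv[1],1.]); return E[:3,3],d/np.linalg.norm(d)
def at_z(n,uv,z):
    o,d=ray(n,uv); return o+d*(z-o[2])/d[2]
def tri(u1,u2):
    o1,d1=ray("side",u1);o2,d2=ray("top",u2)
    A=np.stack([d1,-d2],1); s=np.linalg.lstsq(A,o2-o1,rcond=None)[0]
    p,q=o1+s[0]*d1,o2+s[1]*d2; return (p+q)/2,np.linalg.norm(p-q)
def proj(n,P):
    K,E=cal(n); p=np.linalg.inv(E)@np.append(P,1); q=K@p[:3]; return q[:2]/q[2]
def save(n,f): 
    im=robot.grab_frame(n); cv2.imwrite("pics/"+f,im[:,:,::-1]); return im
E
python3 - <<'E'
from h import *
np.set_printoptions(precision=3,suppress=True)
a=save("side","s0.png");b=save("top","t0.png")
for n in("side","top"): print(n,cal(n)[1])
for q in["socket_a","socket_c","board","clamp","nut_seat","washer","bolt"]:
  for n in("side","top"):
    print(q,n,[(np.round(r["uv"],1).tolist(),round(r["p"],2)) for r in robot.place_of(n,q)])
print(robot.observe())
E
```

```text
pics
side [[-0.987 -0.102  0.128  0.434]
 [-0.163  0.589 -0.791  0.74 ]
 [ 0.006 -0.801 -0.598  0.568]
 [ 0.     0.     0.     1.   ]]
top [[-0.013 -0.991  0.131  0.407]
 [-1.     0.013  0.003  0.075]
 [-0.005 -0.131 -0.991  0.999]
 [ 0.     0.     0.     1.   ]]
socket_a side [([245.3, 233.3], 0.84), ([220.2, 303.2], 0.77), ([137.9, 354.8], 0.63), ([234.7, 263.9], 0.55)]
socket_a top [([186.5, 173.8], 0.92), ([268.7, 173.2], 0.83), ([251.0, 263.9], 0.78), ([229.2, 171.3], 0.75), ([135.7, 132.9], 0.72), ([208.2, 204.6], 0.55)]
socket_c side [([245.3, 233.3], 0.84), ([220.2, 303.2], 0.77), ([137.9, 354.8], 0.63), ([234.7, 263.9], 0.55)]
socket_c top [([186.5, 173.8], 0.92), ([268.7, 173.2], 0.83), ([251.0, 263.9], 0.78), ([229.2, 171.3], 0.75), ([135.7, 132.9], 0.72), ([208.2, 204.6], 0.55)]
board side [([243.2, 277.2], 0.72)]
board top [([227.3, 188.0], 0.96), ([226.6, 119.6], 0.41)]
clamp side [([298.9, 162.3], 0.64)]
clamp top [([431.5, 205.6], 0.65)]
nut_seat side [([299.2, 159.3], 0.62), ([231.5, 263.7], 0.56)]
nut_seat top [([431.4, 205.9], 0.77), ([227.4, 186.2], 0.41)]
washer side [([274.3, 251.8], 0.68), ([226.9, 166.3], 0.54)]
washer top []
bolt side [([263.9, 293.5], 0.55)]
bolt top [([211.2, 203.6], 0.62)]
{'t': 0.8, 'joints': array([59.198, 32.984,  1.427, 82.34 , -0.859, 64.689, -3.238]), 'dq': array([ 0.026,  0.067, -0.024,  0.067,  0.028, -0.054, -0.019]), 'joint_torque': array([ -0.   , -76.541,   2.249, -28.628,   0.015,   0.003,  -0.   ]), 'tool_pos': array([ 0.296, -0.607,  0.231]), 'tool_rot': array([[ 0.899,  0.438, -0.   ],
       [ 0.438, -0.899,  0.   ],
       [-0.   , -0.   , -1.   ]]), 'ft_force': array([-0.573,  0.101,  0.221]), 'wrist_torque': array([-0.037,  0.013,  0.031]), 'gripper_force': 0.0, 'opening': 1.0029105057819738}
```

```bash
python3 -c "
import cv2;cv2.imwrite('pics/st.png',cv2.resize(cv2.vconcat([cv2.imread('pics/s0.png')]),(800,600)));cv2.imwrite('pics/tt.png',cv2.resize(cv2.imread('pics/t0.png'),(800,600)))"
```

```text
(no output)
```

View pics/s0.png

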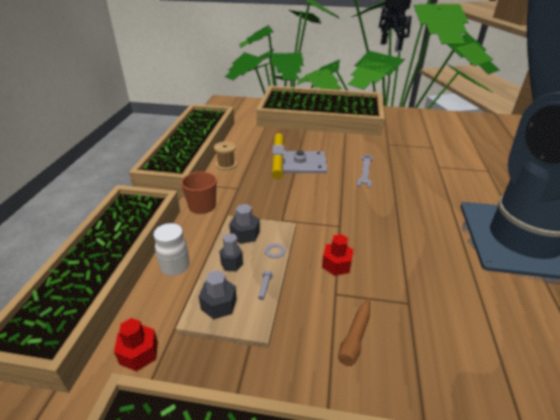

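View pics/t0.png

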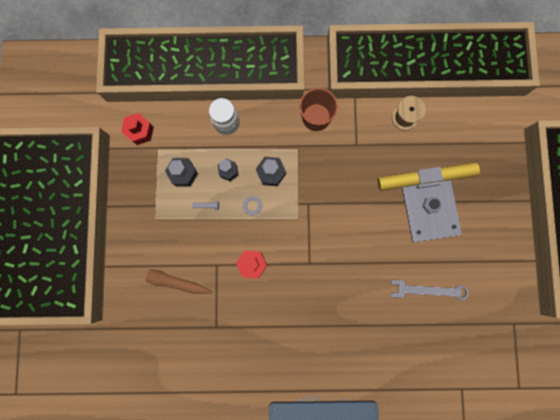

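The side view shows a large socket at about (245,225), the small one at (232,255) and the other large one at (218,295). The nut is at about (299,158). In the top view the large sockets are at (181,172) and (270,170), the small one at (228,169) and the nut at (434,205). The red ones are decoys. Next I'll fit silhouettes to get poses.

```bash
cat > fit.py <<'E'
from h import *
from scipy.optimize import minimize
def hexp(af,z0,z1):
    a=np.radians(30+60*np.arange(6)); r=af/np.sqrt(3)
    xy=np.c_[r*np.cos(a),r*np.sin(a)]
    return np.array([[*p,z] for z in(z0,z1) for p in xy])
def box(x0,x1,y0,y1,z0,z1): return np.array([[x,y,z] for x in(x0,x1) for y in(y0,y1) for z in(z0,z1)])
SOCK=[hexp(.058,0,.036),hexp(.03,.036,.07)]
t=np.linspace(0,2*np.pi,24)
RAIL=np.array([[.063+.015*np.cos(a),y,.030+.015*np.sin(a)] for a in t for y in(-.11,.11)])
CLAMP=[box(-.075,.075,-.055,.055,0,.012),RAIL]
BOARD=[box(-.08,.08,-.16,.16,0,.016)]
NUT=[hexp(.036,.012,.032)]
def render(n,parts,x,y,z,yaw,S=4):
    c,s=np.cos(yaw),np.sin(yaw); R=np.array([[c,-s,0],[s,c,0],[0,0,1]])
    K,E=cal(n); Ei=np.linalg.inv(E); m=np.zeros((420*S,560*S),np.uint8)
    for P in parts:
        q=(P@R.T+[x,y,z])@Ei[:3,:3].T+Ei[:3,3]; q=q@K.T; uv=q[:,:2]/q[:,2:]
        h=cv2.convexHull(((uv+.5)*S*16-8).astype(np.float32)).round().astype(np.int32)
        cv2.fillConvexPoly(m,h,255,shift=4)
    return cv2.resize(m,(560,420),interpolation=cv2.INTER_AREA)/255.
def fit(parts,masks,p0,z):
    f=lambda p:sum(np.abs(render(n,parts,p[0],p[1],z,p[2])-m).sum() for n,m in masks.items())
    best=None
    for d in np.radians([-20,-10,0,10,20]):
        q=np.array(p0)+[0,0,d]
        r=minimize(f,q,method="Nelder-Mead",options=dict(initial_simplex=[q,q+[.006,0,0],q+[0,.006,0],q+[0,0,.12]],xatol=1e-4,fatol=.05,maxiter=90))
        if best is None or r.fun<best.fun: best=r
    return best.x[:2].round(4),np.degrees(best.x[2]).round(1),round(best.fun,1),[m.sum() for m in masks.values()]
E
cat > a.py <<'E'
from fit import *
np.set_printoptions(precision=4,suppress=True)
for l,u,v in[("L",(220.2,303.2),(186.5,173.8)),("R",(245.3,233.3),(268.7,173.2)),("c",(234.7,263.9),(229.2,171.3)),("seat",(299.2,159.3),(431.4,205.9)),("board",(243.2,277.2),(227.3,188))]:
    print(l,*tri(u,v))
M={}
for q in("socket_a","clamp","board"):
    for n in("side","top"):
        rs=robot.trace(n,q); print(q,n,[(np.round(r["box"]).tolist(),round(r["p"],2)) for r in rs])
        M[q,n]=[(r["box"],np.array(r["mask"])) for r in rs]
np.save("M.npy",M,allow_pickle=True)
def pick(q,n,uv):
    return min(M[q,n],key=lambda r:np.hypot(r[0][0]-uv[0],r[0][1]-uv[1]))[1].astype(float)
for l,q,parts,su,tu,z,yaw in[("L","socket_a",SOCK,(218,295),(181,172),.016,0),("R","socket_a",SOCK,(245,225),(270,170),.016,0),("clamp","clamp",CLAMP,(299,158),(432,200),0,0),("board","board",BOARD,(243,277),(227,188),0,0)]:
    ms={"side":pick(q,"side",su),"top":pick(q,"top",tu)}
    p=at_z("top",tu,.03)
    for k in(["top"],["side"],["top","side"]):
        print(l,k,*fit(parts,{n:ms[n] for n in k},[p[0],p[1],yaw],z))
E
time python3 a.py
```

```text
L [0.6111 0.2974 0.0117] 0.0020194588278853124
R [0.608  0.1105 0.022 ] 0.0016139097826987294
c [0.6119 0.1996 0.0163] 0.007355512546592286
seat [ 0.5324 -0.2535  0.0106] 0.0020194359396624962
board [ 0.586   0.2081 -0.0104] 0.007922160202374294
socket_a side [([233.0, 252.0, 20.0, 36.0], 0.97), ([246.0, 223.0, 32.0, 35.0], 0.94), ([219.0, 294.0, 40.0, 51.0], 0.72), ([136.0, 345.0, 45.0, 53.0], 0.72), ([338.0, 255.0, 36.0, 42.0], 0.64)]
socket_a top [([252.0, 262.0, 32.0, 29.0], 0.94), ([230.0, 170.0, 18.0, 22.0], 0.82), ([135.0, 130.0, 39.0, 32.0], 0.82), ([273.0, 171.0, 32.0, 27.0], 0.76), ([182.0, 172.0, 35.0, 32.0], 0.69)]
clamp side [([219.0, 295.0, 43.0, 48.0], 0.34), ([233.0, 252.0, 23.0, 37.0], 0.22)]
clamp top [([428.0, 201.0, 99.0, 76.0], 0.72)]
board side [([237.0, 283.0, 118.0, 132.0], 0.6)]
board top [([227.0, 184.0, 144.0, 69.0], 0.64)]
L ['top'] [0.612  0.3032] -0.7 56.9 [np.float64(797.0)]
L ['side'] [0.6107 0.3032] 2.0 54.5 [np.float64(1389.0)]
L ['top', 'side'] [0.6109 0.3032] -0.7 120.0 [np.float64(797.0), np.float64(1389.0)]
R ['top'] [0.6111 0.1048] -7.3 33.5 [np
[... 699 characters left out ...]
abs(render(n,parts,p[0],p[1],z,p[2])-m).sum() for n,m in masks.items())
               ~~~^^^^^^^^^^^^^^^^^^^^^^^^^^^^^^^^^^^^^^^^^^^^^^^^^^^^^^^^^^^^^^^^^^^^^^^^^^^
  File "fit.py", line 23, in <genexpr>
    f=lambda p:sum(np.abs(render(n,parts,p[0],p[1],z,p[2])-m).sum() for n,m in masks.items())
                          ~~~~~~^^^^^^^^^^^^^^^^^^^^^^^^^^
  File "fit.py", line 16, in render
    K,E=cal(n); Ei=np.linalg.inv(E); m=np.zeros((420*S,560*S),np.uint8)
        ~~~^^^
  File "h.py", line 4, in cal
    c=robot.get_calibration(n); return np.array(c["intrinsics"]),np.array(c["extrinsics"])
ValueError: time passes only in moves, steps and waits

real	0m18.698s
user	0m14.667s
sys	0m2.702s
```

```bash
cat > b.py <<'E'
from fit import *
import h,fit as F
C={n:(lambda c:(np.array(c["intrinsics"]),np.array(c["extrinsics"])))(robot.get_calibration(n)) for n in("side","top")}
np.save("C.npy",C,allow_pickle=True)
h.cal=F.cal=lambda n:C[n]
I={"side":cv2.imread("pics/s0.png").astype(float),"top":cv2.imread("pics/t0.png").astype(float)}
def soft(n):
    im=I[n]; sat=(im[:,:,2]-im[:,:,0])/(im[:,:,2]+5)
    return sat
for n in I: 
    s=soft(n); print(n,"socket",s[172,181] if n=="top" else s[295,218],"ply",s[190,170] if n=="top" else s[320,240], "plate", s[225,430] if n=="top" else s[162,315], "wood",s[245,430] if n=="top" else s[185,310], "rail", s[178,400] if n=="top" else s[145,278])
def sm(n,bg,fg=.05): return np.clip((bg-soft(n))/(bg-fg),0,1)
def fitw(parts,p0,z,bg,fg,views,ign=None,rad=30):
    W={}
    for n in views:
        c=proj(n,[p0[0],p0[1],z+.02]); w=np.zeros((420,560)); cv2.circle(w,tuple(int(v) for v in c),rad,1,-1)
        if ign is not None: w*=cv2.dilate(render(n,ign,*p0[:2],z,p0[2]),np.ones((5,5)))<.02
        W[n]=(w,sm(n,bg[n],fg[n]))
    f=lambda p:sum((w*np.abs(render(n,parts,p[0],p[1],z,p[2])-m)).sum() for n,(w,m) in W.items())
    best=None
    for d in np.radians([-15,0,15]):
        q=np.array(p0)+[0,0,d]
        r=minimize(f,q,method="Nelder-Mead",options=dict(initial_simplex=[q,q+[.006,0,0],q+[0,.006,0],q+[0,0,.12]],xatol=1e-4,fatol=.05,maxiter=90))
        if best is None or r.fun<best.fun: best=r
    return best.x[:2].round(4),np.degrees(best.x[2]).round(1),round(best.fun,1)
if __name__=="__main__":
  vs=(["top"],["side"],["top","side"])
  bg={n:soft(n)[(190,320)[n=="side"],(170,240)[n=="side"]]-.05 for n in I}; fg={n:.12 for n in I}
  for l,p in(("L",[.611,.303,0]),("R",[.61,.104,0])):
    for v in vs: print(l,v,*fitw(SOCK,p,.016,bg,fg,v,rad=26))
  bg={n:soft(n)[(245,185)[n=="side"],(430,310)[n=="side"]]-.05 for n in I}
  for v in vs: print("plate",v,*fitw(CLAMP[:1],[.532,-.2535,.1],0,bg,fg,v,ign=[RAIL,box(.03,.09,-.03,.03,0,.045)],rad=45))
  for n in I: print(n,"nut",proj(n,[.532,-.2535,.012]))
E
python3 b.py
```

```text
side socket -0.044444444444444446 ply 0.3770491803278688 plate -0.06756756756756757 wood 0.5238095238095238 rail 0.3314917127071823
top socket -0.019230769230769232 ply 0.3279569892473118 plate -0.04794520547945205 wood 0.42948717948717946 rail 0.6210045662100456
L ['top'] [0.6122 0.3043] 6.2 72.1
L ['side'] [0.6117 0.3013] 9.5 100.0
L ['top', 'side'] [0.6117 0.3029] 9.2 190.3
R ['top'] [0.6109 0.1065] -11.1 69.1
R ['side'] [0.6102 0.1058] 8.3 234.4
R ['top', 'side'] [0.6109 0.1059] 1.5 316.2
plate ['top'] [ 0.5331 -0.2525] 7.8 34.3
plate ['side'] [ 0.5324 -0.2518] 8.8 52.3
plate ['top', 'side'] [ 0.5329 -0.2523] 8.2 92.4
side nut [299.70771012 158.9404609 ]
top nut [431.60757401 205.5549094 ]
```

```bash
cat > ov.py <<'E'
from b import *
def crop(n,c,parts,p,z,k=8,r=24):
    im=I[n].astype(np.uint8); x,y=c; cr=im[y-r:y+r,x-r:x+r]; cr=cv2.resize(cr,None,fx=k,fy=k,interpolation=cv2.INTER_CUBIC)
    cc,s=np.cos(p[2]),np.sin(p[2]);R=np.array([[cc,-s,0],[s,cc,0],[0,0,1]])
    for P in parts:
        h6=len(P)//2
        for Q in(P[:h6],P[h6:]):
            uv=np.array([proj(n,R@q+[p[0],p[1],z]) for q in Q]); uv=((uv+.5-[x-r,y-r])*k).astype(int)
            cv2.polylines(cr,[uv],True,(0,255,0),1)
    return cr
if __name__=="__main__":
    a=[]
    for p,ct,cs in(([.6117,.303,0],(181,172),(218,295)),([.6109,.1055,0],(271,171),(245,223))):
        a.append(cv2.vconcat([crop("top",ct,SOCK,p,.016,6),crop("side",cs,SOCK,p,.016,6)]))
    a.append(cv2.vconcat([crop("top",(432,205),NUT,[.5329,-.2523,np.radians(8.2)],0,6),crop("side",(299,158),NUT,[.5329,-.2523,np.radians(8.2)],0,6)]))
    o=cv2.hconcat(a); o=cv2.resize(o,(798,int(o.shape[0]*798/o.shape[1]))); cv2.imwrite("pics/ov.png",o)
E
python3 ov.py|tail -1
```

```text
top socket -0.019230769230769232 ply 0.3279569892473118 plate -0.04794520547945205 wood 0.42948717948717946 rail 0.6210045662100456
```

View pics/ov.png

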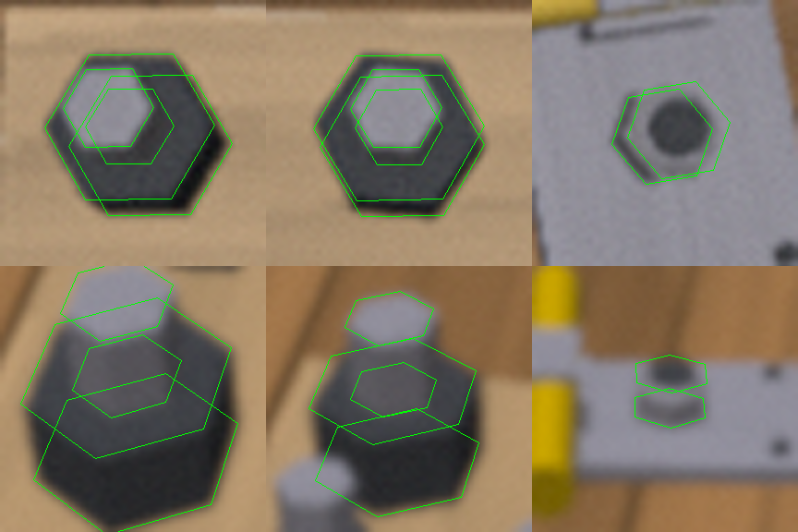

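```bash
cat > plan.py <<'E'
import sys,json,numpy as np
from bench import robot
def R(y): c,s=np.cos(y),np.sin(y); return np.array([[c,s,0],[s,-c,0],[0,0,-1.]])
# usage: plan.py x y z yaw n
s=robot.observe(); p=s["tool_pos"].copy(); r=s["tool_rot"]; y=np.arctan2(r[1,0],r[0,0])
print("now t",round(s["t"],2),p.round(4),"yaw",np.degrees(y).round(2),"f",s["ft_force"].round(1),"op",round(s["opening"],3))
if len(sys.argv)>1:
    tx=np.array([float(v) for v in sys.argv[1:4]]); dy=np.radians(float(sys.argv[4]))-y; n=int(sys.argv[5])
    print("dist/row mm",np.linalg.norm(tx-p)/n*1e3,"deg/row",np.degrees(dy)/n)
    rows=[]
    for i in range(n):
        d=R(y).T@((tx-p)/(n-i)); l=(d/.4).round(3); a=round(-np.degrees(dy)/n/4,2)
        rows.append({"linear":l.tolist(),"rotation":[0,0,a]}); p=p+R(y)@(l*.4); y-=np.radians(a*4)
    for i in range(0,n,8): print(json.dumps(rows[i:i+8]))
E
python3 plan.py .6109 .1055 .13 90 22
```

```text
now t 1.1 [ 0.2959 -0.6067  0.2313] yaw 26.0 f [-1.2  0.   0.4] op 1.001
dist/row mm 35.6945051731775 deg/row 2.9090802678193555
[{"linear": [0.068, -0.057, 0.012], "rotation": [0, 0, -0.73]}, {"linear": [0.07, -0.054, 0.011], "rotation": [0, 0, -0.73]}, {"linear": [0.073, -0.05, 0.012], "rotation": [0, 0, -0.73]}, {"linear": [0.076, -0.046, 0.011], "rotation": [0, 0, -0.73]}, {"linear": [0.078, -0.042, 0.012], "rotation": [0, 0, -0.73]}, {"linear": [0.08, -0.038, 0.011], "rotation": [0, 0, -0.73]}, {"linear": [0.082, -0.034, 0.012], "rotation": [0, 0, -0.73]}, {"linear": [0.083, -0.03, 0.011], "rotation": [0, 0, -0.73]}]
[{"linear": [0.085, -0.026, 0.012], "rotation": [0, 0, -0.73]}, {"linear": [0.086, -0.021, 0.011], "rotation": [0, 0, -0.73]}, {"linear": [0.087, -0.017, 0.012], "rotation": [0, 0, -0.73]}, {"linear": [0.088, -0.012, 0.011], "rotation": [0, 0, -0.73]}, {"linear": [0.088, -0.008, 0.012], "rotation": [0, 0, -0.73]}, {"linear": [0.088, -0.003, 0.011], "rotation": [0, 0, -0.73]}, {"linear": [0.088, 0.001, 0.012], "rotation": [0, 0, -0.73]}, {"linear": [0.088, 0.006, 0.011], "rotation": [0, 0, -0.73]}]
[{"linear": [0.088, 0.01, 0.012], "rotation": [0, 0, -0.73]}, {"linear": [0.087, 0.015, 0.011], "rotation": [0, 0, -0.73]}, {"linear": [0.086, 0.019, 0.012], "rotation": [0, 0, -0.73]}, {"linear": [0.086, 0.023, 0.011], "rotation": [0, 0, -0.73]}, {"linear": [0.084, 0.028, 0.012], "rotation": [0, 0, -0.73]}, {"linear": [0.082, 0.031, 0.011], "rotation": [0, 0, -0.73]}]
```

Emit:
move_arm --plan '[{"linear": [0.068, -0.057, 0.012], "rotation": [0, 0, -0.73]}, {"linear": [0.07, -0.054, 0.011], "rotation": [0, 0, -0.73]}, {"linear": [0.073, -0.05, 0.012], "rotation": [0, 0, -0.73]}, {"linear": [0.076, -0.046, 0.011], "rotation": [0, 0, -0.73]}, {"linear": [0.078, -0.042, 0.012], "rotation": [0, 0, -0.73]}, {"linear": [0.08, -0.038, 0.011], "rotation": [0, 0, -0.73]}, {"linear": [0.082, -0.034, 0.012], "rotation": [0, 0, -0.73]}, {"linear": [0.083, -0.03, 0.011], "rotation": [0, 0, -0.73]}]' --claw 1

```text
t: 1.77
tool_pos: [0.4111, -0.3459, 0.1945]
tool_rot: [[0.649, 0.76, 0.0], [0.76, -0.649, -0.0], [0.0, 0.001, -1.0]]
ft_force: [0.6, -0.4, -0.6]
opening: 1.0
gripper_force: 0.0
```

Emit:
move_arm --plan '[{"linear": [0.085, -0.026, 0.012], "rotation": [0, 0, -0.73]}, {"linear": [0.086, -0.021, 0.011], "rotation": [0, 0, -0.73]}, {"linear": [0.087, -0.017, 0.012], "rotation": [0, 0, -0.73]}, {"linear": [0.088, -0.012, 0.011], "rotation": [0, 0, -0.73]}, {"linear": [0.088, -0.008, 0.012], "rotation": [0, 0, -0.73]}, {"linear": [0.088, -0.003, 0.011], "rotation": [0, 0, -0.73]}, {"linear": [0.088, 0.001, 0.012], "rotation": [0, 0, -0.73]}, {"linear": [0.088, 0.006, 0.011], "rotation": [0, 0, -0.73]}]'

```text
t: 2.43
tool_pos: [0.5258, -0.0872, 0.1577]
tool_rot: [[0.295, 0.956, 0.001], [0.956, -0.295, -0.0], [-0.0, 0.001, -1.0]]
ft_force: [-0.9, -0.7, 0.5]
opening: 0.997
gripper_force: 0.0
```

Emit:
move_arm --plan '[{"linear": [0.088, 0.01, 0.012], "rotation": [0, 0, -0.73]}, {"linear": [0.087, 0.015, 0.011], "rotation": [0, 0, -0.73]}, {"linear": [0.086, 0.019, 0.012], "rotation": [0, 0, -0.73]}, {"linear": [0.086, 0.023, 0.011], "rotation": [0, 0, -0.73]}, {"linear": [0.084, 0.028, 0.012], "rotation": [0, 0, -0.73]}, {"linear": [0.082, 0.031, 0.011], "rotation": [0, 0, -0.73]}, {"linear": [0, 0, 0]}]'

```text
validation failed for argument at $.pl...
```

```bash
python3 plan.py .6109 .1055 .056 90 4
```

```text
now t 2.43 [ 0.5258 -0.0872  0.1577] yaw 72.85 f [-0.9 -0.7  0.5] op 0.997
dist/row mm 58.47195833817903 deg/row 4.286312281599967
[{"linear": [0.131, 0.015, 0.064], "rotation": [0, 0, -1.07]}, {"linear": [0.129, 0.025, 0.063], "rotation": [0, 0, -1.07]}, {"linear": [0.127, 0.035, 0.064], "rotation": [0, 0, -1.07]}, {"linear": [0.124, 0.044, 0.063], "rotation": [0, 0, -1.07]}]
```

Emit:
move_arm --plan '[{"linear": [0.088, 0.01, 0.012], "rotation": [0, 0, -0.73]}, {"linear": [0.087, 0.015, 0.011], "rotation": [0, 0, -0.73]}, {"linear": [0.086, 0.019, 0.012], "rotation": [0, 0, -0.73]}, {"linear": [0.086, 0.023, 0.011], "rotation": [0, 0, -0.73]}, {"linear": [0.084, 0.028, 0.012], "rotation": [0, 0, -0.73]}, {"linear": [0.082, 0.031, 0.011], "rotation": [0, 0, -0.73]}, {"linear": [0, 0, 0], "rotation": [0, 0, 0]}]'

```text
t: 3.02
tool_pos: [0.6121, 0.1143, 0.1295]
tool_rot: [[-0.015, 1.0, 0.001], [1.0, 0.015, 0.006], [0.006, 0.001, -1.0]]
ft_force: [-0.4, 0.8, -0.3]
opening: 1.003
gripper_force: 0.0
```

```bash
python3 plan.py .6109 .1055 .056 90 4; python3 -c "
from h import *
a=save('side','s1.png');b=save('top','t1.png')
cv2.imwrite('pics/v1.png',cv2.hconcat([cv2.resize(a[180:300,180:310,::-1],(400,370)),cv2.resize(b[100:220,210:340,::-1],(400,370))]))"
```

```text
now t 3.02 [0.6121 0.1143 0.1295] yaw 90.87 f [-0.4  0.8 -0.3] op 1.003
dist/row mm 18.513544313231126 deg/row -0.2169876342141966
[{"linear": [-0.006, -0.001, 0.046], "rotation": [0, 0, 0.05]}, {"linear": [-0.005, -0.001, 0.046], "rotation": [0, 0, 0.05]}, {"linear": [-0.006, -0.001, 0.046], "rotation": [0, 0, 0.05]}, {"linear": [-0.005, -0.0, 0.046], "rotation": [0, 0, 0.05]}]
```

View pics/v1.png

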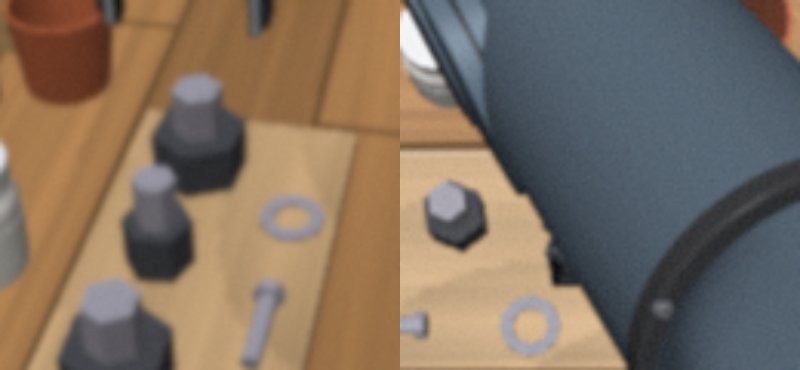

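The fingers straddle the right-hand socket's neck in x, seen at (200,90) in the crop. The arm hides the socket from the top camera.

```bash
python3 plan.py .6109 .1055 .056 90 5
```

```text
now t 3.12 [0.6107 0.1071 0.1296] yaw 90.39 f [ 0.4 -1.2 -0.2] op 1.002
dist/row mm 14.729134528332484 deg/row -0.07741283546553221
[{"linear": [-0.001, 0.0, 0.037], "rotation": [0, 0, 0.02]}, {"linear": [-0.001, 0.0, 0.037], "rotation": [0, 0, 0.02]}, {"linear": [-0.001, 0.0, 0.037], "rotation": [0, 0, 0.02]}, {"linear": [-0.001, 0.0, 0.037], "rotation": [0, 0, 0.02]}, {"linear": [-0.0, 0.0, 0.036], "rotation": [0, 0, 0.02]}]
```

Emit:
move_arm --plan '[{"linear": [0, 0, 0.04], "rotation": [0, 0, 0]}, {"linear": [0, 0, 0.04], "rotation": [0, 0, 0]}, {"linear": [0, 0, 0.04], "rotation": [0, 0, 0]}, {"linear": [0, 0, 0.04], "rotation": [0, 0, 0]}, {"linear": [0, 0, 0.024], "rotation": [0, 0, 0]}, {"linear": [0, 0, 0], "rotation": [0, 0, 0]}, {"linear": [0, 0, 0], "rotation": [0, 0, 0]}]'

```text
t: 3.7
tool_pos: [0.6107, 0.1043, 0.0566]
tool_rot: [[-0.003, 1.0, -0.001], [1.0, 0.003, -0.001], [-0.001, -0.001, -1.0]]
ft_force: [0.3, 0.8, 0.5]
opening: 1.002
gripper_force: 0.0
```

Emit:
move_arm --plan '[{"linear": [0, 0, 0], "rotation": [0, 0, 0]}, {"linear": [0, 0, 0], "rotation": [0, 0, 0]}, {"linear": [0, 0, 0], "rotation": [0, 0, 0]}, {"linear": [0, 0, 0], "rotation": [0, 0, 0]}, {"linear": [0, 0, 0], "rotation": [0, 0, 0]}, {"linear": [0, 0, 0], "rotation": [0, 0, 0]}]' --claw -1 --grip_force 60

```text
t: 4.2
tool_pos: [0.611, 0.1053, 0.0573]
tool_rot: [[-0.004, 1.0, 0.001], [1.0, 0.004, -0.0], [-0.0, 0.001, -1.0]]
ft_force: [-1.6, -0.5, 5.2]
opening: 0.348
gripper_force: 59.3
```

```bash
python3 plan.py; python3 -c "
from h import *
a=save('side','s2.png')
cv2.imwrite('pics/v2.png',cv2.resize(a[160:300,180:310,::-1],None,fx=4,fy=4))"
```

```text
now t 4.2 [0.611  0.1053 0.0573] yaw 90.23 f [-1.6 -0.5  5.2] op 0.348
```

View pics/v2.png

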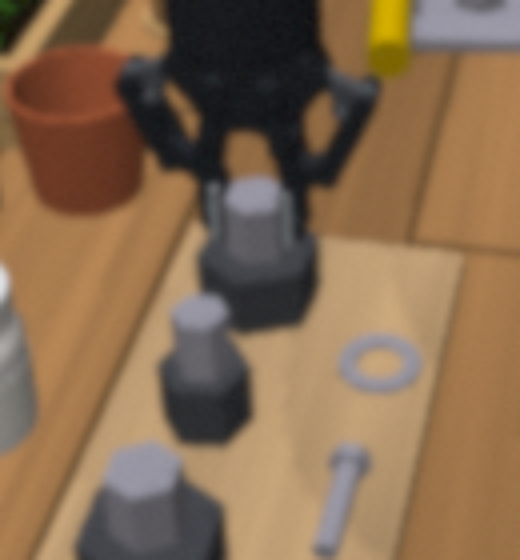

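Opening 0.348 corresponds to 29.6 mm, so the flats are gripped and the picture shows the socket upright between the pads at (255,235). Next I lift it and carry it over the nut.

Emit:
move_arm --plan '[{"linear": [0, 0, -0.02], "rotation": [0, 0, 0]}, {"linear": [0, 0, -0.05], "rotation": [0, 0, 0]}, {"linear": [0, 0, -0.06], "rotation": [0, 0, 0]}, {"linear": [0, 0, -0.05], "rotation": [0, 0, 0]}, {"linear": [0, 0, -0.02], "rotation": [0, 0, 0]}, {"linear": [0, 0, 0], "rotation": [0, 0, 0]}]'

```text
t: 4.75
tool_pos: [0.6116, 0.1055, 0.1384]
tool_rot: [[-0.004, 1.0, 0.003], [1.0, 0.004, 0.001], [0.001, 0.003, -1.0]]
ft_force: [-0.1, 1.2, -5.9]
opening: 0.35
gripper_force: 60.6
```

```bash
python3 plan.py .5329 -.2523 .11 98.2 16
```

```text
now t 4.75 [0.6116 0.1055 0.1384] yaw 90.24 f [-0.1  1.2 -5.9] op 0.35
dist/row mm 22.969105527345125 deg/row 0.49773981543423074
[{"linear": [-0.056, -0.013, 0.004], "rotation": [0, 0, -0.12]}, {"linear": [-0.056, -0.013, 0.004], "rotation": [0, 0, -0.12]}, {"linear": [-0.056, -0.013, 0.004], "rotation": [0, 0, -0.12]}, {"linear": [-0.055, -0.014, 0.005], "rotation": [0, 0, -0.12]}, {"linear": [-0.055, -0.014, 0.004], "rotation": [0, 0, -0.12]}, {"linear": [-0.055, -0.015, 0.005], "rotation": [0, 0, -0.12]}, {"linear": [-0.055, -0.015, 0.004], "rotation": [0, 0, -0.12]}, {"linear": [-0.055, -0.016, 0.005], "rotation": [0, 0, -0.12]}]
[{"linear": [-0.055, -0.016, 0.004], "rotation": [0, 0, -0.12]}, {"linear": [-0.055, -0.017, 0.005], "rotation": [0, 0, -0.12]}, {"linear": [-0.055, -0.017, 0.004], "rotation": [0, 0, -0.12]}, {"linear": [-0.054, -0.018, 0.005], "rotation": [0, 0, -0.12]}, {"linear": [-0.054, -0.018, 0.004], "rotation": [0, 0, -0.12]}, {"linear": [-0.054, -0.019, 0.005], "rotation": [0, 0, -0.12]}, {"linear": [-0.054, -0.019, 0.004], "rotation": [0, 0, -0.12]}, {"linear": [-0.055, -0.019, 0.005], "rotation": [0, 0, -0.12]}]
```

Emit:
move_arm --plan '[{"linear": [-0.056, -0.013, 0.004], "rotation": [0, 0, -0.12]}, {"linear": [-0.056, -0.013, 0.004], "rotation": [0, 0, -0.12]}, {"linear": [-0.056, -0.013, 0.004], "rotation": [0, 0, -0.12]}, {"linear": [-0.055, -0.014, 0.005], "rotation": [0, 0, -0.12]}, {"linear": [-0.055, -0.014, 0.004], "rotation": [0, 0, -0.12]}, {"linear": [-0.055, -0.015, 0.005], "rotation": [0, 0, -0.12]}, {"linear": [-0.055, -0.015, 0.004], "rotation": [0, 0, -0.12]}, {"linear": [-0.055, -0.016, 0.005], "rotation": [0, 0, -0.12]}]'

```text
t: 5.42
tool_pos: [0.5702, -0.0744, 0.1208]
tool_rot: [[-0.072, 0.997, -0.003], [0.997, 0.072, 0.0], [0.0, -0.003, -1.0]]
ft_force: [0.8, -0.4, -5.3]
opening: 0.347
gripper_force: 60.5
```

Emit:
move_arm --plan '[{"linear": [-0.055, -0.016, 0.004], "rotation": [0, 0, -0.12]}, {"linear": [-0.055, -0.017, 0.005], "rotation": [0, 0, -0.12]}, {"linear": [-0.055, -0.017, 0.004], "rotation": [0, 0, -0.12]}, {"linear": [-0.054, -0.018, 0.005], "rotation": [0, 0, -0.12]}, {"linear": [-0.054, -0.018, 0.004], "rotation": [0, 0, -0.12]}, {"linear": [-0.054, -0.019, 0.005], "rotation": [0, 0, -0.12]}, {"linear": [-0.054, -0.019, 0.004], "rotation": [0, 0, -0.12]}, {"linear": [-0.055, -0.019, 0.005], "rotation": [0, 0, -0.12]}]'

```text
t: 6.08
tool_pos: [0.5307, -0.2533, 0.1064]
tool_rot: [[-0.138, 0.99, -0.002], [0.99, 0.138, 0.001], [0.001, -0.002, -1.0]]
ft_force: [0.3, 0.5, -6.2]
opening: 0.349
gripper_force: 60.5
```

Emit:
move_arm --plan '[{"linear": [0, 0, 0], "rotation": [0, 0, 0]}, {"linear": [0, 0, 0], "rotation": [0, 0, 0]}, {"linear": [0, 0, 0], "rotation": [0, 0, 0]}]'

```text
t: 6.33
tool_pos: [0.5315, -0.2519, 0.1069]
tool_rot: [[-0.138, 0.99, -0.002], [0.99, 0.138, 0.001], [0.002, -0.001, -1.0]]
ft_force: [0.3, 1.0, -5.6]
opening: 0.349
gripper_force: 60.6
```

```bash
python3 plan.py .5329 -.2523 .11 98.2 1; cat > see.py <<'E'
import sys; from b import *
s=robot.observe(); p=s["tool_pos"]; yaw=np.arctan2(s["tool_rot"][1,0],s["tool_rot"][0,0])-np.pi/2
k=sys.argv[1]; zo=float(sys.argv[2]) if len(sys.argv)>2 else .0413
out=[]
for n in("side","top"):
    im=robot.grab_frame(n); I[n]=im[:,:,::-1].astype(float); cv2.imwrite(f"pics/{n}{k}.png",I[n])
    c=[int(v) for v in proj(n,[p[0],p[1],.05])]
    cr=__import__("ov").crop
    import ov; ov.I[n]=I[n]
    out.append(ov.crop(n,c,SOCK,[p[0],p[1],yaw],p[2]-zo,8,25))
cv2.imwrite(f"pics/w{k}.png",cv2.hconcat(out))
E
python3 see.py 3 | tail -1
```

```text
now t 6.33 [ 0.5315 -0.2519  0.1069] yaw 97.91 f [ 0.3  1.  -5.6] op 0.349
dist/row mm 3.4101019814563136 deg/row 0.28794179568706996
[{"linear": [-0.001, 0.003, -0.008], "rotation": [0, 0, -0.07]}]
top socket -0.019230769230769232 ply 0.3279569892473118 plate -0.04794520547945205 wood 0.42948717948717946 rail 0.6210045662100456[ WARN:0@0.908] global loadsave.cpp:1063 imwrite_ Unsupported depth image for selected encoder is fallbacked to CV_8U.
```

View pics/w3.png

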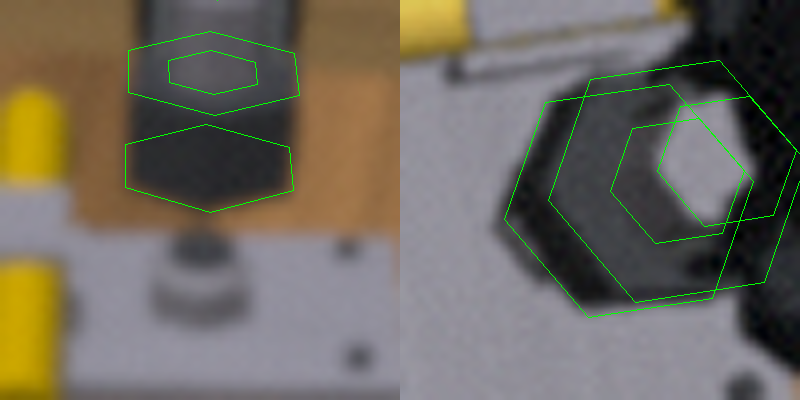

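The side crop shows the socket hanging above the nut, which is at (200,280). The overlay is off by about 0.7 px. I'll measure the offset between socket and nut in each camera.

```bash
cat > rel.py <<'E'
import sys; from b import *
k=sys.argv[1]; zo=float(sys.argv[2])
s=robot.observe(); p=s["tool_pos"]; yaw=np.arctan2(s["tool_rot"][1,0],s["tool_rot"][0,0])-np.pi/2
G={n:cv2.imread(f"pics/{n}{k}.png").astype(float).mean(2) for n in I}
for n,thr in(("side",(55,105)),("top",(75,125))):
    print(n,"levels")
    m=np.clip((thr[1]-G[n])/(thr[1]-thr[0]),0,1)
    c=proj(n,[p[0],p[1],p[2]-zo+.018]); w=np.zeros((420,560)); cx,cy=int(c[0]),int(c[1])
    if n=="side": w[cy-1:cy+9,cx-16:cx+16]=1
    else: w[cy-14:cy+18,cx-20:cx+3]=1
    def f(q): return (w*np.abs(render(n,SOCK if n=="top" else SOCK[:1],p[0]+q[0],p[1]+q[1],p[2]-zo,yaw)-np.maximum(m,0))).sum()
    if n=="top": # treat neck as filled
        m=np.maximum(m,render(n,SOCK[1:],p[0],p[1],p[2]-zo,yaw)>0)
    r=minimize(f,[0,0],method="Nelder-Mead",options=dict(initial_simplex=[[0,0],[.004,0],[0,.004]],xatol=1e-4,fatol=.02))
    print(n,"socket-TCP",(r.x*1e3).round(2),"cost",round(r.fun,1),"at0",round(f([0,0]),1),"abs",(p[:2]+r.x).round(4))
E
python3 rel.py 3 .0413|tail -4
```

```text
side levels
side socket-TCP [-0.67  2.05] cost 24.5 at0 25.3 abs [ 0.5315 -0.2492]
top levels
top socket-TCP [-0.09  1.24] cost 36.9 at0 41.3 abs [ 0.5321 -0.25  ]
```

Emit:
move_arm --plan '[{"linear": [-0.0065, 0.0016, 0], "rotation": [0, 0, -0.07]}, {"linear": [0, 0, 0.02], "rotation": [0, 0, 0]}, {"linear": [0, 0, 0.02], "rotation": [0, 0, 0]}, {"linear": [0, 0, 0.02], "rotation": [0, 0, 0]}, {"linear": [0, 0, 0.015], "rotation": [0, 0, 0]}, {"linear": [0, 0, 0], "rotation": [0, 0, 0]}, {"linear": [0, 0, 0], "rotation": [0, 0, 0]}]'

```text
t: 7.02
tool_pos: [0.5328, -0.2548, 0.0774]
tool_rot: [[-0.143, 0.99, -0.001], [0.99, 0.143, 0.001], [0.001, -0.001, -1.0]]
ft_force: [-0.2, -0.0, -5.4]
opening: 0.347
gripper_force: 60.5
```

Emit:
move_arm --plan '[{"linear": [0, 0, 0.005], "rotation": [0, 0, 0]}, {"linear": [0, 0, 0.005], "rotation": [0, 0, 0]}, {"linear": [0, 0, 0.005], "rotation": [0, 0, 0]}, {"linear": [0, 0, 0], "rotation": [0, 0, 0]}]'

```text
t: 7.35
tool_pos: [0.5337, -0.2556, 0.0729]
tool_rot: [[-0.142, 0.99, 0.001], [0.99, 0.142, -0.001], [-0.001, 0.001, -1.0]]
ft_force: [-2.8, 0.7, 3.4]
opening: 0.347
gripper_force: 61.3
```

Emit:
move_arm --plan '[{"linear": [0, 0, 0.003], "rotation": [0, 0, 0]}, {"linear": [0, 0, 0.003], "rotation": [0, 0, 0]}, {"linear": [0, 0, 0], "rotation": [0, 0, 0]}]'

```text
t: 7.6
tool_pos: [0.5345, -0.2562, 0.0722]
tool_rot: [[-0.142, 0.99, 0.004], [0.99, 0.142, -0.003], [-0.003, 0.003, -1.0]]
ft_force: [-3.5, -0.4, 17.1]
opening: 0.351
gripper_force: 57.9
```

```bash
python3 plan.py; python3 see.py 4 2>&1| tail -1;python3 rel.py 4 .0413|tail -4
```

```text
now t 7.6 [ 0.5345 -0.2562  0.0722] yaw 98.16 f [-3.5 -0.4 17.1] op 0.351
top socket -0.019230769230769232 ply 0.3279569892473118 plate -0.04794520547945205 wood 0.42948717948717946 rail 0.6210045662100456
side levels
side socket-TCP [ 1.66 -9.85] cost 14.9 at0 18.4 abs [ 0.5362 -0.266 ]
top levels
top socket-TCP [-0.12  0.6 ] cost 14.1 at0 15.8 abs [ 0.5344 -0.2556]
```

View pics/w4.png

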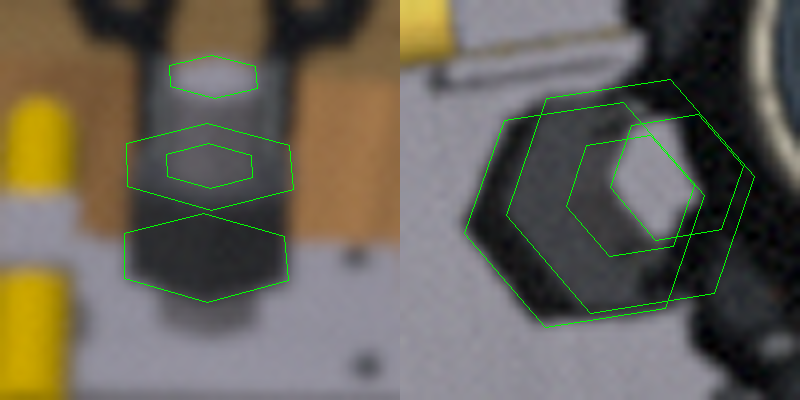

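Emit:
move_arm --plan '[{"linear": [0, 0, -0.012], "rotation": [0, 0, 0]}, {"linear": [0.004, 0.0008, 0], "rotation": [0, 0, 0]}, {"linear": [0, 0, 0], "rotation": [0, 0, 0]}, {"linear": [0, 0, 0], "rotation": [0, 0, 0]}, {"linear": [0, 0, 0], "rotation": [0, 0, 0]}]'

```text
t: 8.12
tool_pos: [0.5329, -0.2533, 0.074]
tool_rot: [[-0.143, 0.99, -0.001], [0.99, 0.143, 0.0], [0.001, -0.001, -1.0]]
ft_force: [-0.4, 0.2, -6.0]
opening: 0.348
gripper_force: 59.9
```

Emit:
move_arm --plan '[{"linear": [0, 0, 0.004], "rotation": [0, 0, 0]}, {"linear": [0, 0, 0.004], "rotation": [0, 0, 0]}, {"linear": [0, 0, 0.004], "rotation": [0, 0, 0]}, {"linear": [0, 0, 0], "rotation": [0, 0, 0]}, {"linear": [0, 0, 0], "rotation": [0, 0, 0]}]'

```text
t: 8.53
tool_pos: [0.5339, -0.2531, 0.0702]
tool_rot: [[-0.143, 0.99, 0.001], [0.99, 0.143, 0.0], [-0.0, 0.001, -1.0]]
ft_force: [0.1, 2.2, 2.7]
opening: 0.349
gripper_force: 60.7
```

Emit:
move_arm --plan '[{"linear": [0, 0, 0.004], "rotation": [0, 0, 0]}, {"linear": [0, 0, 0.004], "rotation": [0, 0, 0]}, {"linear": [0, 0, 0], "rotation": [0, 0, 0]}, {"linear": [0, 0, 0], "rotation": [0, 0, 0]}]'

```text
t: 8.87
tool_pos: [0.5347, -0.2537, 0.0692]
tool_rot: [[-0.142, 0.99, 0.004], [0.99, 0.142, -0.002], [-0.002, 0.003, -1.0]]
ft_force: [-4.7, 2.9, 26.8]
opening: 0.351
gripper_force: 59.3
```

Emit:
move_arm --plan '[{"linear": [0, 0, -0.004], "rotation": [0, 0, 0]}, {"linear": [0.0028, -0.0021, 0], "rotation": [0, 0, 0]}, {"linear": [0, 0, 0], "rotation": [0, 0, 0]}, {"linear": [0, 0, 0.002], "rotation": [0, 0, 0]}, {"linear": [0, 0, 0], "rotation": [0, 0, 0]}, {"linear": [0, 0, 0], "rotation": [0, 0, 0]}]'

```text
t: 9.37
tool_pos: [0.5343, -0.2531, 0.0695]
tool_rot: [[-0.142, 0.99, 0.005], [0.99, 0.142, -0.002], [-0.002, 0.004, -1.0]]
ft_force: [-0.8, 1.1, 19.3]
opening: 0.344
gripper_force: 61.1
```

Emit:
move_arm --plan '[{"linear": [0, 0, 0], "rotation": [0, 0, 0.5]}, {"linear": [0, 0, 0], "rotation": [0, 0, 0.5]}, {"linear": [0, 0, 0], "rotation": [0, 0, 0]}]'

```text
t: 9.62
tool_pos: [0.5342, -0.2531, 0.0694]
tool_rot: [[-0.072, 0.997, 0.004], [0.997, 0.072, -0.002], [-0.002, 0.004, -1.0]]
ft_force: [-0.8, 1.0, 18.0]
opening: 0.34
gripper_force: 58.8
```

Emit:
move_arm --plan '[{"linear": [0, 0, 0], "rotation": [0, 0, -0.5]}, {"linear": [0, 0, 0], "rotation": [0, 0, -0.5]}, {"linear": [0, 0, 0], "rotation": [0, 0, -0.5]}, {"linear": [0, 0, 0], "rotation": [0, 0, -0.5]}, {"linear": [0, 0, 0], "rotation": [0, 0, 0]}]'

```text
t: 10.03
tool_pos: [0.5343, -0.2529, 0.0694]
tool_rot: [[-0.213, 0.977, 0.005], [0.977, 0.213, -0.001], [-0.002, 0.004, -1.0]]
ft_force: [-0.9, 2.8, 17.1]
opening: 0.344
gripper_force: 62.5
```

```bash
python3 plan.py; python3 see.py 5 2>&1| tail -1;python3 rel.py 5 .0413|tail -1; python3 -c "
from bench import robot;print(robot.observe()['wrist_torque'])"
```

```text
now t 10.03 [ 0.5343 -0.2529  0.0694] yaw 102.29 f [-0.9  2.8 17.1] op 0.344
top socket -0.019230769230769232 ply 0.3279569892473118 plate -0.04794520547945205 wood 0.42948717948717946 rail 0.6210045662100456
top socket-TCP [0.01 0.02] cost 13.8 at0 14.0 abs [ 0.5343 -0.2529]
[ 0.53315611  0.20684065 -0.28336174]
```

Emit:
move_arm --plan '[{"linear": [0, 0, 0], "rotation": [0, 0, 0.5]}, {"linear": [0, 0, 0], "rotation": [0, 0, 0.5]}, {"linear": [0, -0.002, 0], "rotation": [0, 0, 0]}, {"linear": [0, -0.002, 0], "rotation": [0, 0, 0]}, {"linear": [0, 0, 0], "rotation": [0, 0, 0]}]'

```text
t: 10.55
tool_pos: [0.5339, -0.2529, 0.0695]
tool_rot: [[-0.144, 0.99, 0.007], [0.99, 0.144, -0.002], [-0.003, 0.007, -1.0]]
ft_force: [3.3, 1.8, 13.6]
opening: 0.343
gripper_force: 58.7
```

Emit:
move_arm --plan '[{"linear": [0.002, -0.002, 0], "rotation": [0, 0, 0]}, {"linear": [0.002, -0.002, 0], "rotation": [0, 0, 0]}, {"linear": [0, 0, 0], "rotation": [0, 0, 0]}]'

```text
t: 10.8
tool_pos: [0.5333, -0.2523, 0.0696]
tool_rot: [[-0.143, 0.99, 0.009], [0.99, 0.143, -0.003], [-0.004, 0.009, -1.0]]
ft_force: [6.9, -1.3, 9.4]
opening: 0.344
gripper_force: 59.0
```

```bash
python3 plan.py; python3 see.py 6 2>&1| tail -1;python3 rel.py 6 .0413|tail -1
```

```text
now t 10.8 [ 0.5333 -0.2523  0.0696] yaw 98.23 f [ 6.9 -1.3  9.4] op 0.344
top socket -0.019230769230769232 ply 0.3279569892473118 plate -0.04794520547945205 wood 0.42948717948717946 rail 0.6210045662100456
top socket-TCP [ 0.58 -0.4 ] cost 13.9 at0 16.0 abs [ 0.5339 -0.2527]
```

View pics/w6.png

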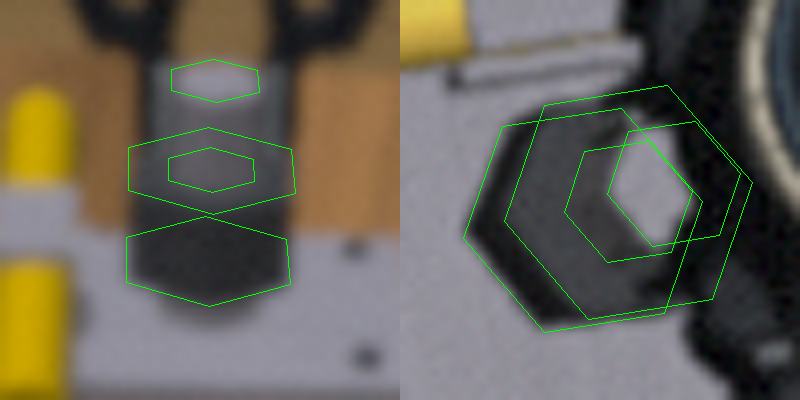

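The socket caught laterally on the bevel about 15 mm above the plate and turned freely without sinking, so it has the 32 mm bore. It goes back to its place on the board.

Emit:
move_arm --plan '[{"linear": [-0.002, 0.004, -0.02], "rotation": [0, 0, 0]}, {"linear": [0, 0, -0.06], "rotation": [0, 0, 0]}, {"linear": [0, 0, -0.06], "rotation": [0, 0, 0]}, {"linear": [0, 0, -0.02], "rotation": [0, 0, 0]}, {"linear": [0, 0, 0], "rotation": [0, 0, 0]}]'

```text
t: 11.32
tool_pos: [0.5313, -0.2525, 0.1329]
tool_rot: [[-0.142, 0.99, 0.003], [0.99, 0.142, -0.001], [-0.002, 0.002, -1.0]]
ft_force: [0.5, -0.6, -5.7]
opening: 0.343
gripper_force: 60.7
```

```bash
python3 plan.py .611 .1055 .13 90.2 14
```

```text
now t 11.32 [ 0.5313 -0.2525  0.1329] yaw 98.17 f [ 0.5 -0.6 -5.7] op 0.343
dist/row mm 26.20001973228945 deg/row -0.5692635614335535
[{"linear": [0.061, 0.023, 0.001], "rotation": [0, 0, 0.14]}, {"linear": [0.062, 0.023, 0.0], "rotation": [0, 0, 0.14]}, {"linear": [0.062, 0.022, 0.001], "rotation": [0, 0, 0.14]}, {"linear": [0.062, 0.021, 0.0], "rotation": [0, 0, 0.14]}, {"linear": [0.062, 0.021, 0.001], "rotation": [0, 0, 0.14]}, {"linear": [0.062, 0.02, 0.0], "rotation": [0, 0, 0.14]}, {"linear": [0.062, 0.02, 0.001], "rotation": [0, 0, 0.14]}, {"linear": [0.063, 0.019, 0.0], "rotation": [0, 0, 0.14]}]
[{"linear": [0.063, 0.018, 0.001], "rotation": [0, 0, 0.14]}, {"linear": [0.063, 0.018, 0.0], "rotation": [0, 0, 0.14]}, {"linear": [0.063, 0.017, 0.001], "rotation": [0, 0, 0.14]}, {"linear": [0.063, 0.016, 0.0], "rotation": [0, 0, 0.14]}, {"linear": [0.064, 0.016, 0.001], "rotation": [0, 0, 0.14]}, {"linear": [0.064, 0.015, 0.0], "rotation": [0, 0, 0.14]}]
```

Emit:
move_arm --plan '[{"linear": [0.061, 0.023, 0.001], "rotation": [0, 0, 0.14]}, {"linear": [0.062, 0.023, 0.0], "rotation": [0, 0, 0.14]}, {"linear": [0.062, 0.022, 0.001], "rotation": [0, 0, 0.14]}, {"linear": [0.062, 0.021, 0.0], "rotation": [0, 0, 0.14]}, {"linear": [0.062, 0.021, 0.001], "rotation": [0, 0, 0.14]}, {"linear": [0.062, 0.02, 0.0], "rotation": [0, 0, 0.14]}, {"linear": [0.062, 0.02, 0.001], "rotation": [0, 0, 0.14]}, {"linear": [0.063, 0.019, 0.0], "rotation": [0, 0, 0.14]}]'

```text
t: 11.98
tool_pos: [0.5752, -0.0465, 0.1278]
tool_rot: [[-0.064, 0.998, -0.003], [0.998, 0.064, -0.0], [-0.0, -0.003, -1.0]]
ft_force: [-0.2, -0.4, -5.8]
opening: 0.344
gripper_force: 60.6
```

Emit:
move_arm --plan '[{"linear": [0.063, 0.018, 0.001], "rotation": [0, 0, 0.14]}, {"linear": [0.063, 0.018, 0.0], "rotation": [0, 0, 0.14]}, {"linear": [0.063, 0.017, 0.001], "rotation": [0, 0, 0.14]}, {"linear": [0.063, 0.016, 0.0], "rotation": [0, 0, 0.14]}, {"linear": [0.064, 0.016, 0.001], "rotation": [0, 0, 0.14]}, {"linear": [0.064, 0.015, 0.0], "rotation": [0, 0, 0.14]}, {"linear": [0, 0, 0], "rotation": [0, 0, 0]}, {"linear": [0, 0, 0], "rotation": [0, 0, 0]}]'

```text
t: 12.65
tool_pos: [0.609, 0.1084, 0.1265]
tool_rot: [[-0.01, 1.0, -0.002], [1.0, 0.01, 0.0], [0.0, -0.002, -1.0]]
ft_force: [0.6, -0.1, -6.4]
opening: 0.346
gripper_force: 60.7
```

Emit:
move_arm --plan '[{"linear": [0, 0, 0], "rotation": [0, 0, 0]}, {"linear": [0, 0, 0.06], "rotation": [0, 0, 0]}, {"linear": [0, 0, 0.06], "rotation": [0, 0, 0]}, {"linear": [0, 0, 0.04], "rotation": [0, 0, 0]}, {"linear": [0, 0, 0], "rotation": [0, 0, 0]}, {"linear": [0, 0, 0], "rotation": [0, 0, 0]}]'

```text
t: 13.15
tool_pos: [0.6091, 0.1046, 0.0635]
tool_rot: [[-0.005, 1.0, -0.003], [1.0, 0.005, -0.001], [-0.001, -0.003, -1.0]]
ft_force: [0.4, 0.4, -5.3]
opening: 0.342
gripper_force: 60.7
```

Emit:
move_arm --plan '[{"linear": [0.002, 0.005, 0.006], "rotation": [0, 0, 0]}, {"linear": [0, 0, 0.006], "rotation": [0, 0, 0]}, {"linear": [0, 0, 0.003], "rotation": [0, 0, 0]}, {"linear": [0, 0, 0.002], "rotation": [0, 0, 0]}, {"linear": [0, 0, 0], "rotation": [0, 0, 0]}, {"linear": [0, 0, 0], "rotation": [0, 0, 0]}]'

```text
t: 13.65
tool_pos: [0.6121, 0.1071, 0.058]
tool_rot: [[-0.006, 1.0, 0.0], [1.0, 0.006, 0.0], [0.0, 0.0, -1.0]]
ft_force: [0.3, -0.8, -5.4]
opening: 0.339
gripper_force: 60.8
```

Emit:
move_arm --plan '[{"linear": [0, 0, 0.002], "rotation": [0, 0, 0]}, {"linear": [0, 0, 0.002], "rotation": [0, 0, 0]}, {"linear": [0, 0, 0.001], "rotation": [0, 0, 0]}, {"linear": [0, 0, 0], "rotation": [0, 0, 0]}]'

```text
t: 13.98
tool_pos: [0.612, 0.1076, 0.0572]
tool_rot: [[-0.007, 1.0, 0.001], [1.0, 0.007, 0.0], [0.0, 0.001, -1.0]]
ft_force: [-5.5, -0.5, 10.0]
opening: 0.345
gripper_force: 62.8
```

Emit:
move_arm --plan '[{"linear": [0, 0, -0.002], "rotation": [0, 0, 0]}, {"linear": [0, 0, 0], "rotation": [0, 0, 0]}, {"linear": [0, 0, 0], "rotation": [0, 0, 0]}, {"linear": [0, 0, 0], "rotation": [0, 0, 0]}, {"linear": [0, 0, 0], "rotation": [0, 0, 0]}, {"linear": [0, 0, 0], "rotation": [0, 0, 0]}, {"linear": [0, 0, 0], "rotation": [0, 0, 0]}]' --claw 1

```text
t: 14.57
tool_pos: [0.612, 0.107, 0.0564]
tool_rot: [[-0.006, 1.0, -0.0], [1.0, 0.006, -0.0], [-0.0, -0.0, -1.0]]
ft_force: [-0.6, -0.2, 0.2]
opening: 0.999
gripper_force: 0.0
```

Emit:
move_arm --plan '[{"linear": [0, 0, -0.04], "rotation": [0, 0, 0]}, {"linear": [0, 0, -0.08], "rotation": [0, 0, 0]}, {"linear": [0, 0, -0.08], "rotation": [0, 0, 0]}, {"linear": [0, 0, -0.03], "rotation": [0, 0, 0]}, {"linear": [0, 0, 0], "rotation": [0, 0, 0]}]'

```text
t: 14.98
tool_pos: [0.6139, 0.1076, 0.1521]
tool_rot: [[-0.006, 1.0, 0.006], [1.0, 0.006, 0.001], [0.001, 0.006, -1.0]]
ft_force: [0.9, -0.3, 0.6]
opening: 1.001
gripper_force: 0.0
```

```bash
python3 plan.py .6117 .303 .15 93 10
```

```text
now t 14.98 [0.6139 0.1076 0.1521] yaw 90.35 f [ 0.9 -0.3  0.6] op 1.001
dist/row mm 19.539807675140356 deg/row 0.2652894215945458
[{"linear": [0.049, -0.0, 0.001], "rotation": [0, 0, -0.07]}, {"linear": [0.049, -0.0, 0.0], "rotation": [0, 0, -0.07]}, {"linear": [0.049, 0.0, 0.001], "rotation": [0, 0, -0.07]}, {"linear": [0.049, 0.0, 0.0], "rotation": [0, 0, -0.07]}, {"linear": [0.049, 0.001, 0.001], "rotation": [0, 0, -0.07]}, {"linear": [0.049, 0.001, 0.0], "rotation": [0, 0, -0.07]}, {"linear": [0.049, 0.001, 0.001], "rotation": [0, 0, -0.07]}, {"linear": [0.048, 0.002, 0.0], "rotation": [0, 0, -0.07]}]
[{"linear": [0.049, 0.002, 0.001], "rotation": [0, 0, -0.07]}, {"linear": [0.048, 0.001, 0.0], "rotation": [0, 0, -0.07]}]
```

Emit:
move_arm --plan '[{"linear": [0.049, 0, 0.001], "rotation": [0, 0, -0.07]}, {"linear": [0.049, 0, 0], "rotation": [0, 0, -0.07]}, {"linear": [0.049, 0, 0.001], "rotation": [0, 0, -0.07]}, {"linear": [0.049, 0, 0], "rotation": [0, 0, -0.07]}, {"linear": [0.049, 0.001, 0.001], "rotation": [0, 0, -0.07]}, {"linear": [0.049, 0.001, 0], "rotation": [0, 0, -0.07]}, {"linear": [0.049, 0.001, 0.001], "rotation": [0, 0, -0.07]}, {"linear": [0.048, 0.002, 0], "rotation": [0, 0, -0.07]}]'

```text
t: 15.65
tool_pos: [0.6097, 0.2642, 0.1456]
tool_rot: [[-0.046, 0.999, -0.002], [0.999, 0.046, -0.001], [-0.001, -0.002, -1.0]]
ft_force: [0.4, 0.3, 0.5]
opening: 0.999
gripper_force: 0.0
```

Emit:
move_arm --plan '[{"linear": [0.049, 0.002, 0.001], "rotation": [0, 0, -0.07]}, {"linear": [0.048, 0.001, 0], "rotation": [0, 0, -0.07]}, {"linear": [0, 0, 0], "rotation": [0, 0, 0]}, {"linear": [0, 0, 0], "rotation": [0, 0, 0]}, {"linear": [0, 0, 0], "rotation": [0, 0, 0]}]'

```text
t: 16.07
tool_pos: [0.6095, 0.3012, 0.1455]
tool_rot: [[-0.055, 0.998, -0.001], [0.998, 0.055, -0.001], [-0.001, -0.001, -1.0]]
ft_force: [-0.0, -0.5, 0.8]
opening: 1.0
gripper_force: 0.0
```

```bash
python3 -c "
from h import *
a=save('side','s7.png');b=save('top','t7.png')
cv2.imwrite('pics/v7.png',cv2.hconcat([cv2.resize(a[170:340,150:310,::-1],(400,425)),cv2.resize(b[100:270,150:310,::-1],(400,425))]))"; python3 plan.py .6117 .303 .0575 93 6
```

```text
now t 16.17 [0.6099 0.3007 0.146 ] yaw 93.07 f [ 0.2 -0.2 -0.5] op 0.998
dist/row mm 14.759948863312106 deg/row -0.011853190548576984
[{"linear": [0.001, 0.001, 0.037], "rotation": [0, 0, 0.0]}, {"linear": [0.001, 0.001, 0.037], "rotation": [0, 0, 0.0]}, {"linear": [0.001, 0.001, 0.037], "rotation": [0, 0, 0.0]}, {"linear": [0.001, 0.001, 0.037], "rotation": [0, 0, 0.0]}, {"linear": [0.001, 0.0, 0.037], "rotation": [0, 0, 0.0]}, {"linear": [0.001, 0.001, 0.036], "rotation": [0, 0, 0.0]}]
```

View pics/v7.png

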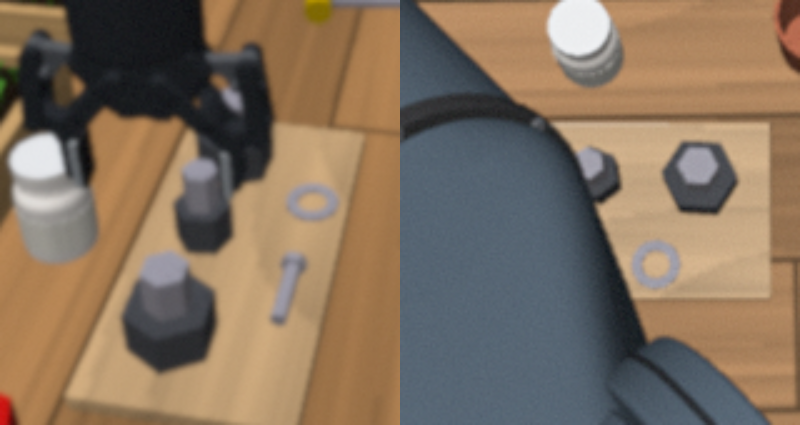

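The right-hand socket stands upright on the board again at (700,175), and the fingers are above the left one. I go down and grip it.

Emit:
move_arm --plan '[{"linear": [0.002, 0.002, 0.04], "rotation": [0, 0, 0]}, {"linear": [0.002, 0.002, 0.05], "rotation": [0, 0, 0]}, {"linear": [0.002, 0, 0.05], "rotation": [0, 0, 0]}, {"linear": [0, 0, 0.05], "rotation": [0, 0, 0]}, {"linear": [0, 0, 0.03], "rotation": [0, 0, 0]}, {"linear": [0, 0, 0], "rotation": [0, 0, 0]}, {"linear": [0, 0, 0], "rotation": [0, 0, 0]}, {"linear": [0, 0, 0], "rotation": [0, 0, 0]}]'

```text
t: 16.83
tool_pos: [0.6119, 0.3048, 0.0597]
tool_rot: [[-0.055, 0.999, 0.001], [0.999, 0.055, 0.001], [0.001, 0.001, -1.0]]
ft_force: [-0.5, -0.1, 0.6]
opening: 1.002
gripper_force: 0.0
```

Emit:
move_arm --plan '[{"linear": [0, 0, 0], "rotation": [0, 0, 0]}, {"linear": [0, 0, 0], "rotation": [0, 0, 0]}, {"linear": [0, 0, 0], "rotation": [0, 0, 0]}, {"linear": [0, 0, 0], "rotation": [0, 0, 0]}, {"linear": [0, 0, 0], "rotation": [0, 0, 0]}, {"linear": [0, 0, 0], "rotation": [0, 0, 0]}, {"linear": [0, 0, 0], "rotation": [0, 0, 0]}]' --claw -1 --grip_force 70

```text
t: 17.42
tool_pos: [0.6115, 0.3049, 0.0592]
tool_rot: [[-0.055, 0.998, 0.001], [0.998, 0.055, 0.0], [0.0, 0.001, -1.0]]
ft_force: [-0.7, -0.1, 5.7]
opening: 0.337
gripper_force: 69.4
```

Emit:
move_arm --plan '[{"linear": [0, 0, -0.02], "rotation": [0, 0, 0]}, {"linear": [0, 0, -0.05], "rotation": [0, 0, 0]}, {"linear": [0, 0, -0.06], "rotation": [0, 0, 0]}, {"linear": [0, 0, -0.06], "rotation": [0, 0, 0]}, {"linear": [0, 0, -0.02], "rotation": [0, 0, 0]}, {"linear": [0, 0, 0], "rotation": [0, 0, 0]}, {"linear": [0, 0, 0], "rotation": [0, 0, 0]}]'

```text
t: 18.0
tool_pos: [0.6107, 0.3044, 0.1417]
tool_rot: [[-0.055, 0.998, -0.001], [0.998, 0.055, -0.001], [-0.001, -0.001, -1.0]]
ft_force: [-0.0, -0.2, -4.6]
opening: 0.34
gripper_force: 70.1
```

```bash
python3 plan.py .5340 -.2530 .12 98.2 20
```

```text
now t 18.0 [0.6107 0.3044 0.1417] yaw 93.16 f [-0.  -0.2 -4.6] op 0.34
dist/row mm 28.152351827043148 deg/row 0.25209471066131595
[{"linear": [-0.069, -0.013, 0.003], "rotation": [0, 0, -0.06]}, {"linear": [-0.069, -0.014, 0.003], "rotation": [0, 0, -0.06]}, {"linear": [-0.069, -0.014, 0.003], "rotation": [0, 0, -0.06]}, {"linear": [-0.069, -0.014, 0.003], "rotation": [0, 0, -0.06]}, {"linear": [-0.069, -0.015, 0.003], "rotation": [0, 0, -0.06]}, {"linear": [-0.069, -0.015, 0.003], "rotation": [0, 0, -0.06]}, {"linear": [-0.069, -0.015, 0.003], "rotation": [0, 0, -0.06]}, {"linear": [-0.069, -0.015, 0.003], "rotation": [0, 0, -0.06]}]
[{"linear": [-0.068, -0.016, 0.003], "rotation": [0, 0, -0.06]}, {"linear": [-0.068, -0.016, 0.002], "rotation": [0, 0, -0.06]}, {"linear": [-0.068, -0.016, 0.003], "rotation": [0, 0, -0.06]}, {"linear": [-0.068, -0.017, 0.002], "rotation": [0, 0, -0.06]}, {"linear": [-0.068, -0.017, 0.003], "rotation": [0, 0, -0.06]}, {"linear": [-0.068, -0.017, 0.002], "rotation": [0, 0, -0.06]}, {"linear": [-0.068, -0.017, 0.003], "rotation": [0, 0, -0.06]}, {"linear": [-0.068, -0.018, 0.002], "rotation": [0, 0, -0.06]}]
[{"linear": [-0.068, -0.018, 0.003], "rotation": [0, 0, -0.06]}, {"linear": [-0.068, -0.018, 0.002], "rotation": [0, 0, -0.06]}, {"linear": [-0.068, -0.019, 0.003], "rotation": [0, 0, -0.06]}, {"linear": [-0.069, -0.019, 0.002], "rotation": [0, 0, -0.06]}]
```

Emit:
move_arm --plan '[{"linear": [-0.069, -0.013, 0.003], "rotation": [0, 0, -0.06]}, {"linear": [-0.069, -0.014, 0.003], "rotation": [0, 0, -0.06]}, {"linear": [-0.069, -0.014, 0.003], "rotation": [0, 0, -0.06]}, {"linear": [-0.069, -0.014, 0.003], "rotation": [0, 0, -0.06]}, {"linear": [-0.069, -0.015, 0.003], "rotation": [0, 0, -0.06]}, {"linear": [-0.069, -0.015, 0.003], "rotation": [0, 0, -0.06]}, {"linear": [-0.069, -0.015, 0.003], "rotation": [0, 0, -0.06]}, {"linear": [-0.069, -0.015, 0.003], "rotation": [0, 0, -0.06]}]'

```text
t: 18.67
tool_pos: [0.579, 0.0796, 0.1309]
tool_rot: [[-0.089, 0.996, -0.003], [0.996, 0.089, -0.001], [-0.0, -0.003, -1.0]]
ft_force: [0.6, -1.0, -4.5]
opening: 0.341
gripper_force: 70.3
```

Emit:
move_arm --plan '[{"linear": [-0.068, -0.016, 0.003], "rotation": [0, 0, -0.06]}, {"linear": [-0.068, -0.016, 0.002], "rotation": [0, 0, -0.06]}, {"linear": [-0.068, -0.016, 0.003], "rotation": [0, 0, -0.06]}, {"linear": [-0.068, -0.017, 0.002], "rotation": [0, 0, -0.06]}, {"linear": [-0.068, -0.017, 0.003], "rotation": [0, 0, -0.06]}, {"linear": [-0.068, -0.017, 0.002], "rotation": [0, 0, -0.06]}, {"linear": [-0.068, -0.017, 0.003], "rotation": [0, 0, -0.06]}, {"linear": [-0.068, -0.018, 0.002], "rotation": [0, 0, -0.06]}]'

```text
t: 19.33
tool_pos: [0.5482, -0.1419, 0.123]
tool_rot: [[-0.122, 0.992, -0.003], [0.992, 0.122, 0.001], [0.001, -0.003, -1.0]]
ft_force: [0.9, -0.4, -4.1]
opening: 0.334
gripper_force: 70.2
```

Emit:
move_arm --plan '[{"linear": [-0.068, -0.018, 0.003], "rotation": [0, 0, -0.06]}, {"linear": [-0.068, -0.018, 0.002], "rotation": [0, 0, -0.06]}, {"linear": [-0.068, -0.019, 0.003], "rotation": [0, 0, -0.06]}, {"linear": [-0.069, -0.019, 0.002], "rotation": [0, 0, -0.06]}, {"linear": [0, 0, 0], "rotation": [0, 0, 0]}, {"linear": [0, 0, 0], "rotation": [0, 0, 0]}, {"linear": [0, 0, 0], "rotation": [0, 0, 0]}, {"linear": [0, 0, 0], "rotation": [0, 0, 0]}]'

```text
t: 20.0
tool_pos: [0.5342, -0.2513, 0.12]
tool_rot: [[-0.14, 0.99, -0.001], [0.99, 0.14, 0.001], [0.002, -0.001, -1.0]]
ft_force: [0.6, -0.2, -4.5]
opening: 0.341
gripper_force: 70.3
```

```bash
python3 plan.py .534 -.253 .082 98.2 4; python3 see.py 8 .0432 2>&1| tail -1;python3 rel.py 8 .0432|tail -4; python3 plan.py .534 -.253 .082 98.2 4
```

```text
now t 20.0 [ 0.5342 -0.2513  0.12  ] yaw 98.05 f [ 0.6 -0.2 -4.5] op 0.341
dist/row mm 9.504767116303523 deg/row 0.03797101630822672
[{"linear": [-0.001, -0.0, 0.024], "rotation": [0, 0, -0.01]}, {"linear": [-0.001, -0.0, 0.024], "rotation": [0, 0, -0.01]}, {"linear": [-0.001, -0.001, 0.023], "rotation": [0, 0, -0.01]}, {"linear": [-0.001, -0.0, 0.024], "rotation": [0, 0, -0.01]}]
top socket -0.019230769230769232 ply 0.3279569892473118 plate -0.04794520547945205 wood 0.42948717948717946 rail 0.6210045662100456
side levels
side socket-TCP [-0.96 10.33] cost 27.4 at0 28.6 abs [ 0.5336 -0.2411]
top levels
top socket-TCP [ 0.99 -1.18] cost 44.6 at0 54.1 abs [ 0.5355 -0.2526]
now t 20.1 [ 0.5345 -0.2514  0.1205] yaw 98.07 f [ 0.  -0.4 -3.6] op 0.338
dist/row mm 9.632870839978958 deg/row 0.03229726657437078
[{"linear": [-0.001, -0.0, 0.024], "rotation": [0, 0, -0.01]}, {"linear": [-0.001, -0.001, 0.024], "rotation": [0, 0, -0.01]}, {"linear": [-0.001, -0.0, 0.024], "rotation": [0, 0, -0.01]}, {"linear": [-0.001, -0.001, 0.024], "rotation": [0, 0, -0.01]}]
```

Emit:
move_arm --plan '[{"linear": [0, -0.001, 0.03], "rotation": [0, 0, 0]}, {"linear": [0, 0, 0.04], "rotation": [0, 0, 0]}, {"linear": [0, 0, 0.03], "rotation": [0, 0, 0]}, {"linear": [0, 0, 0], "rotation": [0, 0, 0]}, {"linear": [0, 0, 0], "rotation": [0, 0, 0]}, {"linear": [0, 0, 0], "rotation": [0, 0, 0]}]'

```text
t: 20.6
tool_pos: [0.5345, -0.2526, 0.0814]
tool_rot: [[-0.139, 0.99, 0.001], [0.99, 0.139, -0.0], [-0.0, 0.001, -1.0]]
ft_force: [0.3, 0.6, -4.7]
opening: 0.339
gripper_force: 70.2
```

Emit:
move_arm --plan '[{"linear": [0, 0, 0.005], "rotation": [0, 0, 0]}, {"linear": [0, 0, 0.005], "rotation": [0, 0, 0]}, {"linear": [0, 0, 0.005], "rotation": [0, 0, 0]}, {"linear": [0, 0, 0.005], "rotation": [0, 0, 0]}, {"linear": [0, 0, 0], "rotation": [0, 0, 0]}, {"linear": [0, 0, 0], "rotation": [0, 0, 0]}]'

```text
t: 21.1
tool_pos: [0.534, -0.2529, 0.0728]
tool_rot: [[-0.138, 0.99, -0.0], [0.99, 0.138, 0.0], [0.0, -0.0, -1.0]]
ft_force: [0.4, 0.8, -4.5]
opening: 0.336
gripper_force: 70.2
```

Emit:
move_arm --plan '[{"linear": [0, 0, 0.005], "rotation": [0, 0, 0]}, {"linear": [0, 0, 0.005], "rotation": [0, 0, 0]}, {"linear": [0, 0, 0], "rotation": [0, 0, 0]}, {"linear": [0, 0, 0], "rotation": [0, 0, 0]}]'

```text
t: 21.43
tool_pos: [0.5341, -0.2527, 0.0693]
tool_rot: [[-0.139, 0.99, 0.0], [0.99, 0.139, -0.0], [-0.0, 0.0, -1.0]]
ft_force: [-2.1, 0.5, 3.8]
opening: 0.339
gripper_force: 71.2
```

Emit:
move_arm --plan '[{"linear": [0, -0.002, 0], "rotation": [0, 0, 0]}, {"linear": [0, 0, 0.003], "rotation": [0, 0, 0]}, {"linear": [0, 0, 0.003], "rotation": [0, 0, 0]}, {"linear": [0, 0, 0], "rotation": [0, 0, 0]}, {"linear": [0, 0, 0], "rotation": [0, 0, 0]}]'

```text
t: 21.85
tool_pos: [0.5337, -0.2525, 0.0668]
tool_rot: [[-0.139, 0.99, 0.001], [0.99, 0.139, 0.0], [0.0, 0.001, -1.0]]
ft_force: [1.5, 3.1, -3.1]
opening: 0.339
gripper_force: 71.1
```

Emit:
move_arm --plan '[{"linear": [0.001, 0.0005, 0.004], "rotation": [0, 0, 0]}, {"linear": [0, 0, 0.004], "rotation": [0, 0, 0]}, {"linear": [0, 0, 0], "rotation": [0, 0, 0]}, {"linear": [0, 0, 0], "rotation": [0, 0, 0]}]'

```text
t: 22.18
tool_pos: [0.5333, -0.2522, 0.0627]
tool_rot: [[-0.139, 0.99, -0.0], [0.99, 0.139, 0.001], [0.001, -0.0, -1.0]]
ft_force: [1.6, 2.0, -5.5]
opening: 0.34
gripper_force: 70.9
```

Sliding down over the nut: this one fits.

Emit:
move_arm --plan '[{"linear": [0.001, 0.001, 0.005], "rotation": [0, 0, 0]}, {"linear": [0, 0, 0.005], "rotation": [0, 0, 0]}, {"linear": [0, 0, 0.005], "rotation": [0, 0, 0]}, {"linear": [0, 0, 0], "rotation": [0, 0, 0]}, {"linear": [0, 0, 0], "rotation": [0, 0, 0]}]'

```text
t: 22.6
tool_pos: [0.5335, -0.2521, 0.057]
tool_rot: [[-0.139, 0.99, -0.001], [0.99, 0.139, 0.0], [0.0, -0.0, -1.0]]
ft_force: [1.2, 2.3, -6.6]
opening: 0.337
gripper_force: 70.8
```

Emit:
move_arm --plan '[{"linear": [0, 0, 0.003], "rotation": [0, 0, 0]}, {"linear": [0, 0, 0.003], "rotation": [0, 0, 0]}, {"linear": [0, 0, 0], "rotation": [0, 0, 0]}, {"linear": [0, 0, 0], "rotation": [0, 0, 0]}]'

```text
t: 22.93
tool_pos: [0.5337, -0.252, 0.0554]
tool_rot: [[-0.139, 0.99, 0.0], [0.99, 0.139, -0.0], [-0.0, 0.0, -1.0]]
ft_force: [-1.8, 4.5, 4.4]
opening: 0.336
gripper_force: 72.1
```

Emit:
move_arm --plan '[{"linear": [0, 0, 0.003], "rotation": [0, 0, 0]}, {"linear": [0, 0, 0], "rotation": [0, 0, 0.5]}, {"linear": [0, 0, 0], "rotation": [0, 0, 0.5]}, {"linear": [0, 0, 0], "rotation": [0, 0, 0]}, {"linear": [0, 0, 0], "rotation": [0, 0, 0]}]'

```text
t: 23.35
tool_pos: [0.5339, -0.2514, 0.0552]
tool_rot: [[-0.07, 0.998, 0.001], [0.998, 0.07, -0.0], [-0.0, 0.001, -1.0]]
ft_force: [-6.6, 6.6, 16.9]
opening: 0.337
gripper_force: 73.5
```

```bash
python3 plan.py; python3 -c "
from bench import robot;print(robot.observe()['wrist_torque'])"
```

```text
now t 23.35 [ 0.5339 -0.2514  0.0552] yaw 94.03 f [-6.6  6.6 16.9] op 0.337
[1.16971983 1.21032983 0.27285826]
```

Emit:
move_arm --plan '[{"linear": [0, 0, 0], "rotation": [0, 0, 0.5]}, {"linear": [0, 0, 0], "rotation": [0, 0, 0]}, {"linear": [0, 0, 0], "rotation": [0, 0, 0]}]'

```text
t: 23.6
tool_pos: [0.5339, -0.2513, 0.0552]
tool_rot: [[-0.036, 0.999, 0.001], [0.999, 0.036, -0.0], [-0.0, 0.001, -1.0]]
ft_force: [-4.3, 7.5, 17.8]
opening: 0.334
gripper_force: 73.5
```

```bash
python3 plan.py; python3 -c "
from bench import robot;print(robot.observe()['wrist_torque'])"
```

```text
now t 23.6 [ 0.5339 -0.2513  0.0552] yaw 92.04 f [-4.3  7.5 17.8] op 0.334
[1.20619918 1.23797811 0.38654379]
```

Emit:
move_arm --plan '[{"linear": [0, 0, 0], "rotation": [0, 0, 0.5]}, {"linear": [0, 0, 0], "rotation": [0, 0, 0]}, {"linear": [0, 0, 0], "rotation": [0, 0, 0]}]'

```text
t: 23.85
tool_pos: [0.5338, -0.2512, 0.0552]
tool_rot: [[-0.001, 1.0, 0.0], [1.0, 0.001, -0.0], [-0.0, 0.0, -1.0]]
ft_force: [-5.2, 6.5, 17.0]
opening: 0.339
gripper_force: 73.5
```

```bash
python3 plan.py; python3 -c "
from bench import robot;print(robot.observe()['wrist_torque'])"
```

```text
now t 23.85 [ 0.5338 -0.2512  0.0552] yaw 90.05 f [-5.2  6.5 17. ] op 0.339
[1.21069088 1.25495248 0.42354865]
```

Emit:
move_arm --plan '[{"linear": [0.001, -0.001, -0.002], "rotation": [0, 0, 0]}, {"linear": [0, 0, 0], "rotation": [0, 0, 0.5]}, {"linear": [0, 0, 0], "rotation": [0, 0, 0.5]}, {"linear": [0, 0, 0], "rotation": [0, 0, 0.5]}, {"linear": [0, 0, 0], "rotation": [0, 0, 0.5]}, {"linear": [0, 0, 0], "rotation": [0, 0, 0]}]'

```text
t: 24.35
tool_pos: [0.5338, -0.2512, 0.0553]
tool_rot: [[0.14, 0.99, 0.001], [0.99, -0.14, -0.0], [-0.0, 0.001, -1.0]]
ft_force: [-2.3, 4.9, 7.3]
opening: 0.34
gripper_force: 72.3
```

```bash
python3 plan.py; python3 -c "
from bench import robot;print(robot.observe()['wrist_torque'])"
```

```text
now t 24.35 [ 0.5338 -0.2512  0.0553] yaw 81.92 f [-2.3  4.9  7.3] op 0.34
[0.90589402 0.45603642 0.34363275]
```

Emit:
move_arm --plan '[{"linear": [0, 0, 0], "rotation": [0, 0, 0.5]}, {"linear": [0, 0, 0], "rotation": [0, 0, 0.5]}, {"linear": [0, 0, 0], "rotation": [0, 0, 0.5]}, {"linear": [0, 0, 0], "rotation": [0, 0, 0.5]}, {"linear": [0, 0, 0], "rotation": [0, 0, 0.5]}, {"linear": [0, 0, 0], "rotation": [0, 0, 0.5]}, {"linear": [0, 0, 0], "rotation": [0, 0, 0.5]}, {"linear": [0, 0, 0], "rotation": [0, 0, 0]}]'

```text
t: 25.02
tool_pos: [0.534, -0.2513, 0.0553]
tool_rot: [[0.376, 0.927, 0.001], [0.927, -0.376, -0.0], [0.0, 0.001, -1.0]]
ft_force: [-2.0, 4.2, 7.2]
opening: 0.335
gripper_force: 72.2
```

Emit:
move_arm --plan '[{"linear": [0, 0, 0], "rotation": [0, 0, 0.5]}, {"linear": [0, 0, 0], "rotation": [0, 0, 0.5]}, {"linear": [0, 0, 0], "rotation": [0, 0, 0.5]}, {"linear": [0, 0, 0.002], "rotation": [0, 0, 0.15]}, {"linear": [0, 0, 0], "rotation": [0, 0, 0]}, {"linear": [0, 0, 0], "rotation": [0, 0, 0]}]'

```text
t: 25.52
tool_pos: [0.5342, -0.2513, 0.0553]
tool_rot: [[0.478, 0.878, 0.002], [0.878, -0.478, -0.001], [0.0, 0.002, -1.0]]
ft_force: [-2.2, 5.1, 15.4]
opening: 0.337
gripper_force: 73.2
```

```bash
python3 plan.py; python3 -c "
from bench import robot;print(robot.observe()['wrist_torque'])"; python3 see.py 9 .0432 2>&1|tail -1; python3 -c "
import cv2
a=cv2.imread('pics/side9.png')[130:340,170:340];b=cv2.imread('pics/top9.png')[90:300,140:480]
cv2.imwrite('pics/fin.png',cv2.hconcat([cv2.resize(a,(340,420)),cv2.resize(b,(450,420))]))"
```

```text
now t 25.52 [ 0.5342 -0.2513  0.0553] yaw 61.45 f [-2.2  5.1 15.4] op 0.337
[0.94699435 0.79556179 0.42103957]
top socket -0.019230769230769232 ply 0.3279569892473118 plate -0.04794520547945205 wood 0.42948717948717946 rail 0.6210045662100456
```

View pics/fin.png

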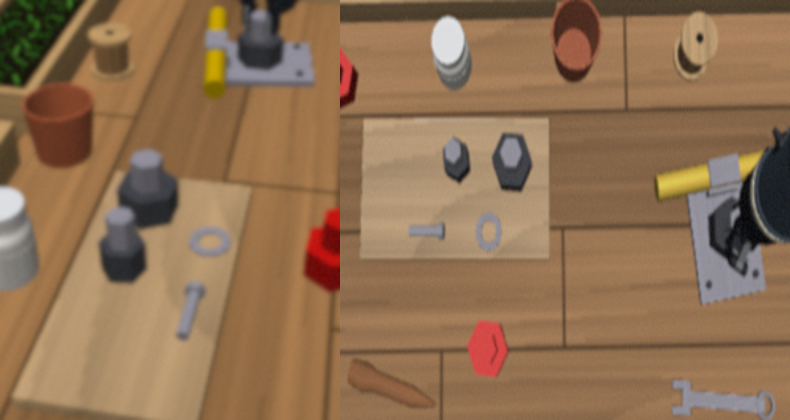

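The fitting socket sits on the plate at side (262,50), still gripped. The other two stand upright on the board, and the bystanders have not moved. The tool has turned 36.7°, which after about 6–7° of lost turn leaves the nut turned about 30°.

```bash
python3 -c "
from bench import robot;print(robot.finish_job())"
```

```text
the job is handed in; nothing more can be done
None
```

The left-hand large socket fits the nut: it is seated on the plate and still gripped. I tightened the nut about 30° clockwise, worked out from 36.7° of tool turn less about 7° of play because the socket hides the nut. The other two sockets stand upright on the board, and the job was handed in at about 26 s.

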